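# Weigh a bar of soap under the draught hood

## Robot

A 7-joint arm with a two-finger parallel gripper is mounted at the origin on the work surface. World frame = base frame: x ahead of the robot, y to its left, z up, the work surface at z = 0. Lengths are in mm, angles in rad, forces in N, time in s.
With the tool pointing down it reaches from about 400 to 850 mm from the base axis. Payload 4.5 kg.
Tool frame: the origin (TCP) lies between the finger pads; the fingertips stand 11 mm ahead of it and the grasp point (between the pads) lies 8 mm behind it (finger_overhang is the distance from the TCP to the fingertips, in mm); z points along the fingers, y is the line along which they close (so a half turn about z gives the same grasp; the last joint's range is limited). The gripper opens to 85 mm and grips with 20 to 120 N. Pads are 22 mm wide; open, the fingers measure 114 mm over their backs; the gripper's body (76 mm by 85 mm) begins 54 mm behind the grasp point. The pads swing forward as they close: fully open they stand 13 mm farther back than shut.
Start: joints at [1.174, 0.689, -0.195, 1.565, 0.157, 0.902, -0.215], TCP at [261.029, -567.906, 242.317] pointing down, gripper open.
Joint ranges: [-3.01, 3.01], [-0.46, 2.08], [-1.47, 1.51], [0.13, 2.56], [-1, 4.14], [0.04, 2.09], [-2.66, 2.66]. Speed limits (rad/s): [2.57, 2.57, 3.14, 3.14, 3.14, 3.14, 3.14].

## Interface

Orientations are given as a rotation vector (axis times angle).
In Python, from station import * gives the robot as it stands. Calls block until the motion is done:
- move_ptp(position, orientation): joint-space move of the TCP to a pose.
- servo_line(position, max_speed=150, ori=None, stop_force=None): straight line of the TCP; ori=None keeps the orientation; max_speed is the mean speed in mm/s. With stop_force (N) it stops when the force on the tool has changed by that much, and returns True; else False.
- set_joints(angles): joint-space move.
- command_gripper(opening, grip_force=None): finger opening in mm; grip_force is the grip in N (None keeps the last); returns when the fingers have stopped.
- hold(seconds).
- solve_ik(position, orientation): joint angles nearest the present ones, or None.
- read_state(): the state.
- read_camera(name): name is "scene" or "top"; returns a dict with "image" (480x640x3 uint8, red, green, blue), "range_z" (480x640 float32, mm along the optical axis (not along the pixel's ray), 0 where there is no reading), "vfov" (degrees; the focal length in pixels is half the picture's height over the tangent of half this angle, whatever the lens; pixels are square), "cx", "cy" (the principal point, pixels), "position" and "rotation" of the camera in the world. Camera axes: x right, y down, z forward; pixel columns grow to the right and rows downward; lengths in mm; the calibration is good to about 2 mm. A picture is of the moment at which its call begins.
A pose or a line that the arm cannot do raises IKError and nothing moves.
- close_job(): hands the job in; it is judged then, once.
The state is a dict: "clock": time; "joint_positions": joint angles; "qvel": joint speeds; "joint_torque": joint torques, N m; "eef_pos": TCP position; "tool_rot": TCP orientation; "force": force on the tool from outside, world axes, zero at the start; "torque": the same for the moment, N m; "width": finger opening in mm; "grip_force": force on a finger pad.
Only numpy, scipy, OpenCV 4.12 (cv2) and the standard library are available. Lean on these libraries where they do the work, as an engineer would, in place of code of your own. Each camera call takes 0.05 s, during which the arm holds its last target. There are 200 camera calls.

## Task

Weigh the green bar of soap on the balance: with the clear hood still down, press the blue zero key and let it spring back, then swing the hood up and back gently until it rests on its stop. Take the green bar from the rack and set it down flat and centred on the round steel pan, with no edge overhanging, then lower the hood gently until it is fully shut over the bar. Leave the red power key alone, do not press the zero key again once the bar is on the pan, and do not disturb the other bars or anything else on the counter.

Things in the scene. Friction and masses are not known exactly. Their poses are not given: they have to be found in the camera images.
- scale: Bench balance, fixed: light grey housing, x -150 to +66 mm, 176 mm wide, deck 55 mm above the counter. Origin on the counter under the pan centre; x runs from its front (display, keys) to its back (hinge), z up, y to the left of someone facing it from its front. The front faces roughly to the robot, turned 28 to 55 degrees.
- pan_top (a point): Centre of the top of the round stainless pan, 116 mm across, 6 mm thick, top 67 mm above the counter, rigid; axes of the scale. Under the raised hood it is open from above, front and sides. The raised hood stands behind it (hinge 72 mm behind the pan centre, rim leaning 10 degrees back): fingers closing along scale y keep the gripper's wide side clear of it.
- zero_key_top (a point): Centre of the top of the blue zero key, 24 mm (x) by 30 mm (y), front left of the balance (scale x -112, y +60 mm), top 64 mm above the counter when up. From its centre the end of the shut hood's handle bar is 23 mm away along y and the hood's front face 42 mm away along x; the hood's top is 51 mm higher than the key.
- zero_key (a joint): Travel of the blue zero key in m: 0 up, 0.005 fully down. Sprung: about 1 N to start, 4.5 N fully down; it springs back when let go. Beyond 0.003 it counts as pressed.
- power_key (a joint): Travel of the red power key (same size and spring, front right, scale x -112, y -60 mm) in m: 0 up, 0.005 down. Must not be pressed.
- hood (a joint): Angle of the draught hood, rad: 0 shut (rim on the deck), 1.745 resting on its rear stop; grows as the front swings up and back. A clear box with dark edges, open below, 140 mm deep, 150 wide, 57 high, about 200 g, hinged along its lower rear edge. Its weight shuts it below 1.2 rad (0.14 N m when shut) and tips it back onto the stop above that; light damping, no holding friction.
- hood_hinge (a point): Middle of the hood's hinge line, fixed on the scale at scale x +72, z +58 mm; the line runs along scale y. Axes of the scale.
- hood_bar (a point): Middle of the hood's handle: black round bar 10 mm thick, 64 long, parallel to the hinge, 36 mm off the hood's front face (31 mm gap). Hood shut: 178 mm ahead of and 42 mm above the hinge line; on the stop: 72 mm behind, 168 above. Turns with the hood. From above, fingers closing along scale x and opened at most 30 mm, it turns between the pads all the way round.
- green_bar: The green bar of soap to be weighed: 78 mm (x) by 52 mm (y) by 25 mm high, about 110 g. Origin at the centre of its underside, z up. It lies on the rack; the three bars may lie in any of the three places.
- cream_bar: Cream-coloured bar of soap, same size, on the rack; leave it.
- clay_bar: Reddish-brown bar of soap, same size, on the rack; leave it.
- rack: Slatted wooden curing rack, fixed, 290 mm (x) by 118 mm (y), top 28 mm above the counter. Origin under its centre. The three bars lie across it in a row along its x, 90 mm apart, their long sides across the rack (turned by up to 7 degrees), leaving gaps of about 38 mm between their long sides.
- dispenser: Empty stainless push-pump dispenser, 72 mm across, 182 mm high, origin under its centre; leave it.
- stain_stick: Yellow plastic stain stick with orange cap, lying, 120 x 35 x 24 mm, origin under its middle; leave it.
- shoe_horn: Wooden shoe horn lying flat, 212 x 40 x 10 mm, origin near its middle; leave it.
- pail: Small galvanized pail of clothespins near the back of the counter, 134 mm across, 125 mm high with its pins, origin under its centre; leave it.
- soap_stamp: Soap stamp standing on its face, 60 x 40 mm, 66 mm high with a dark turned handle, origin under its centre; leave it.
Not all that is in view belongs to the job. Of the things that look like the green_bar, the smallest one is meant.

How it is judged:
By the outcome, as a careful person would: the job done as asked, in the order asked, and still so for the second after the job is handed in, with the robot touching nothing.
It also fails if it takes over 72 s, if anything falls off the work surface, if the arm or the gripper's body presses on something with over 40 N, if the wrist force passes 120 N, or if a joint passes its speed limit or range.

## Working session

There is one attempt and no reset: what is moved stays moved. The work goes in short steps, each a Python script; the robot and the scene stay as the last script left them, time stands still between calls to the robot, and variables do not carry over. Pictures are saved under pics/ and viewed, at most 10 in all, crops included, and the job is handed in when it is done.

```bash
ls; mkdir -p pics
python3 - <<'E'
from station import *
import cv2,numpy as np
for n in("scene","top"):
    c=read_camera(n); cv2.imwrite(f"pics/{n}0.png",c["image"][:,:,::-1]); np.savez(f"{n}0.npz",**c)
    print(n,c["vfov"],c["cx"],c["cy"],c["position"],np.round(c["rotation"],3).tolist(), (c["range_z"]>0).mean())
s=read_state(); print(s)
E
```

```text
pics
scene 43.94375009706947 309.00755578576593 240.5624753314674 [ 946.10636734 -761.26836428 1272.99349892] [-2.494, -0.551, 0.187] 0.9958984375
top 57.914210862751275 330.0023525444092 248.4165952545284 [ 406.33101968  -13.06388248 1313.79182335] [-2.134, 2.165, -0.159] 0.9959407552083334
{'clock': 0.1, 'joint_positions': array([ 1.17381383,  0.68987548, -0.19452883,  1.56625798,  0.15731049,
        0.90246306, -0.21507932]), 'qvel': array([-5.12840424e-04, -3.26520161e-03,  7.56912616e-04, -3.21583931e-03,
        1.17826354e-03,  1.84987995e-04, -2.18195476e-05]), 'joint_torque': array([-2.90019350e-03, -5.40598547e+01, -1.27132494e+00, -1.58986616e+01,
        9.36960656e-03,  4.36187736e-03,  1.12973805e-05]), 'eef_pos': array([ 260.71955612, -567.40810828,  241.57502321]), 'tool_rot': array([-3.06745248e+00, -6.71293791e-01,  7.21278028e-04]), 'force': array([-0.22407486,  0.09230847,  0.01057639]), 'torque': array([0.07166722, 0.00879707, 0.01569402]), 'grip_force': 0.0, 'width': 85.3622537156448}
```

View pics/top0.png

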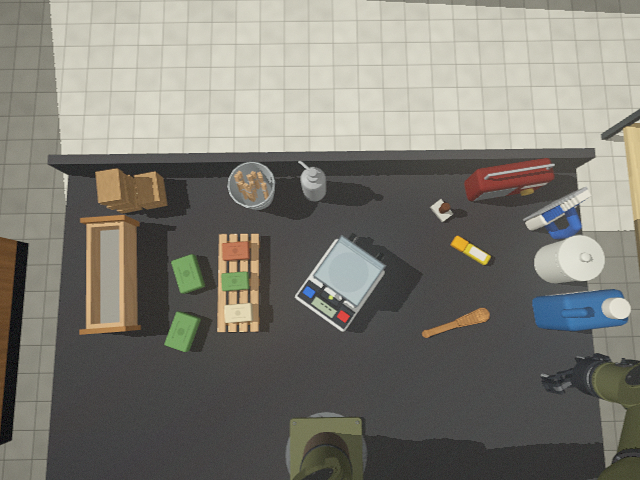

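View pics/scene0.png

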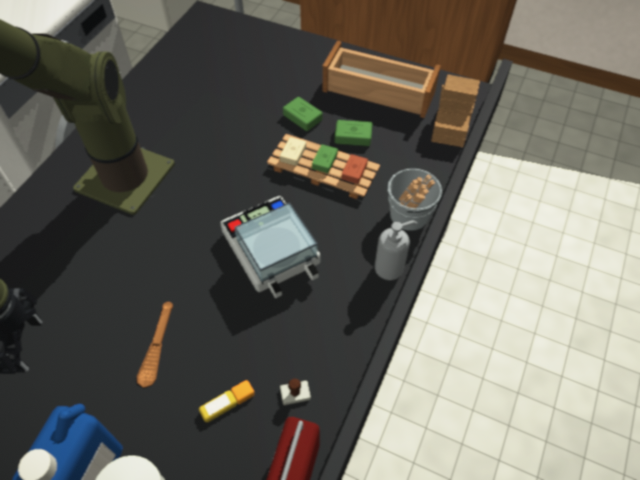

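The top view shows the balance around (340,282), with the blue key at (309,292), the red key at (343,316) and the hood shut. The rack is at (238,282), with the green bar in the middle place at (235,281). Two larger green bars lie off the rack at (187,273) and (183,331). The scene view agrees.

```bash
cat > vis.py <<'E'
import numpy as np, cv2
from scipy.spatial.transform import Rotation as R
def ray(c,uv):
    f=240/np.tan(np.radians(c["vfov"])/2); uv=np.atleast_2d(uv)
    d=np.c_[(uv[:,0]-c["cx"])/f,(uv[:,1]-c["cy"])/f,np.ones(len(uv))]
    return d@R.from_rotvec(c["rotation"]).as_matrix().T
def onplane(c,uv,z):
    d=ray(c,uv); p=np.asarray(c["position"]); return p+d*((z-p[2])/d[:,2])[:,None]
def depthpts(c,mask):
    v,u=np.nonzero(mask&(c["range_z"]>0)); 
    return np.asarray(c["position"])+ray(c,np.c_[u,v])*c["range_z"][v,u][:,None]
def hsvmask(c,lo,hi):
    return cv2.inRange(cv2.cvtColor(np.ascontiguousarray(c["image"]),cv2.COLOR_RGB2HSV),lo,hi)
def blobs(m,amin=20):
    cs,_=cv2.findContours(m,cv2.RETR_EXTERNAL,cv2.CHAIN_APPROX_NONE)
    return [k for k in cs if cv2.contourArea(k)>amin]
def cen(k):
    m=cv2.moments(k); return np.array([m["m10"],m["m01"]])/m["m00"]
COL=dict(green=((45,80,40),(75,255,255)),blue=((105,150,60),(125,255,255)),red=((0,150,120),(8,255,255)),clay=((5,100,80),(12,255,255)),cream=((20,40,150),(32,130,255)))
E
python3 - <<'E'
from vis import *
for n in("top","scene"):
    c=dict(np.load(n+"0.npz")); print(n)
    for k,z in(("green",53),("blue",64),("red",64),("clay",53),("cream",53)):
        m=hsvmask(c,*COL[k])
        for b in blobs(m):
            uv=cen(b); mm=np.zeros_like(m); cv2.drawContours(mm,[b],-1,255,-1)
            d=depthpts(c,mm>0); r=cv2.minAreaRect(onplane(c,b[:,0],z)[:,:2].astype(np.float32))
            p=onplane(c,uv,z)[0]
            if 200<p[0]<900 and abs(p[1])<500: print(k,uv.round(1),"plane",p.round(1),"depth med",np.median(d,0).round(1),"rect",np.round(r[0],1),np.round(r[1],1),round(r[2],1))
    # light-grey housing + hood from depth
    v,u=np.mgrid[:480,:640]; P=np.asarray(c["position"])+ray(c,np.c_[u.ravel(),v.ravel()])*c["range_z"].ravel()[:,None]
    s=(P[:,2]>40)&(P[:,0]>300)&(P[:,0]<720)&(P[:,1]>-200)&(P[:,1]<130)
    r=cv2.minAreaRect(P[s,:2].astype(np.float32)); print("housing",r)
    q=P[s]; print(np.histogram(q[:,2],bins=np.arange(40,240,8)))
E
```

```text
top
green [182.  331.3] plane [355.  405.9  53. ] depth med [354.7 413.   32. ] rect [355.6 405.7] [ 75.1 104.3] 71.0
green [234.7 280.9] plane [496.7 258.2  53. ] depth med [496.6 257.9  52.5] rect [496.8 257.8] [50.2 76.3] 4.0
green [187.4 273.6] plane [519.9 395.8  53. ] depth med [521.  402.4  32.1] rect [520.5 395.5] [104.6  74.1] 18.2
blue [308.7 291.7] plane [461.9  43.1  64. ] depth med [461.1  42.2  64.4] rect [461.9  42.9] [29.9 23.4] 52.5
red [342.9 316. ] plane [391.5 -53.8  64. ] depth med [391.5 -54.1  63.3] rect [391.7 -53.8] [29.1 23.6] 55.1
red [490.  181.9] plane [ 780.  -499.8   64. ] depth med [ 759.2 -462.1  128.7] rect [ 790.2 -500.9] [ 62.  138.1] 12.4
clay [235.6 250.7] plane [585.  256.8  53. ] depth med [584.9 257.5  52.4] rect [585.  256.8] [54.1 79.7] 3.1
clay [444.1 206.7] plane [ 708.9 -361.9   53. ] depth med [ 707.6 -359.    61.8] rect [ 708.8 -360.6] [22.2 33.8] 19.9
cream [237.6 312.5] plane [405.6 248.3  53. ] depth med [405.7 248.2  52.6] rect [405.5 248.4] [51.1 77.6] 4.3
housing ((498.9069519042969, -59.139801025390625), (176.09457397460938, 254.
[... 1197 characters left out ...]
.9 251.8  50.8] rect [588.8 249.4] [57.2 97.4] 2.8
cream [216.9 403.9] plane [ 579.8 -470.7   53. ] depth med [ 570.4 -463.2   23.2] rect [ 579.9 -470.5] [52.7 28.8] 56.6
cream [292.8 149.1] plane [408.1 243.6  53. ] depth med [407.3 244.9  51.3] rect [408.1 244.3] [55.4 81.1] 5.0
housing ((499.9466857910156, -60.07048034667969), (175.42620849609375, 258.8746643066406), 54.10725402832031)
(array([ 221,  761,  363,  185,  154,  141,  133,  262,  784, 2504,   17,
          0,    0,    0,    0,    0,    0,    0,    0,    0,    0,    0,
          0,    0]), array([ 40,  48,  56,  64,  72,  80,  88,  96, 104, 112, 120, 128, 136,
       144, 152, 160, 168, 176, 184, 192, 200, 208, 216, 224, 232]))
```

Blue and red keys come out 120 mm apart at z=64, which matches. Scale yaw is -36°, and its origin is near (516.7, -71.5). The green bar is at (496.7, 258) with its top at 52.5, and its 52 mm side lies along 4°. I'll press the key next, and its contact height will also tell me the tip overhang when shut.

```bash
cat > h.py <<'E'
from station import *
import numpy as np
from scipy.spatial.transform import Rotation as R
YAW=-36.0; O=np.array([516.7,-71.5,0]); RS=R.from_euler("z",YAW,degrees=True)
def S(x,y,z): return O+RS.apply([x,y,z])          # scale -> world
def down(a):                                       # tool down, fingers closing along world angle a (deg)
    a=np.radians(a); y=np.array([np.cos(a),np.sin(a),0]); z=np.array([0,0,-1.]); return R.from_matrix(np.c_[np.cross(y,z),y,z]).as_rotvec()
def bar(th,off=0):                                 # hood bar centre at angle th; TCP so that bar lies off mm behind TCP
    r=np.hypot(178,42); t=np.arctan2(42,178)+th
    return S(72-r*np.cos(t),0,58+r*np.sin(t)-off)
def show(tag=""):
    s=read_state(); print(tag,"t",round(s["clock"],2),"pos",s["eef_pos"].round(1),"F",s["force"].round(1),"w",round(s["width"],1),"grip",round(s["grip_force"],1)); return s
E
python3 - <<'E'
from h import *
for n,p,a in(("key",S(-119,62,100),YAW),("b0",bar(0),YAW),("b1",bar(1.745),YAW),("soap",[496.7,258,45],4),("place",S(0,0,90),YAW+90)):
    print(n,np.round(p,1),np.round(solve_ik(p,down(a)),2))
command_gripper(0)
move_ptp(S(-119,62,150),down(YAW)); show("above")
servo_line(S(-119,62,92),100); s0=show("near")
hit=servo_line(S(-119,62,66),25,stop_force=1.2); show(f"touch {hit}")
E
```

```text
key [456.9  48.6 100. ] [-0.17  0.75 -0.07  2.18  0.2   0.22 -1.04]
b0 [430.9  -9.2 100. ] [-0.05  0.74 -0.06  2.26  0.26  0.15 -0.98]
b1 [ 633.4 -156.3  226. ] [ 0.32  0.75 -0.28  1.49  0.23  0.93 -0.66]
soap [496.7 258.   45. ] [-0.63  0.92  0.11  1.9  -0.27  0.34 -0.23]
place [516.7 -71.5  90. ] [ 0.34  0.84 -0.49  1.99  0.79  0.51  0.22]
above t 3.19 pos [457.3  47.6 150.1] F [-0.3  1.1 -0.3] w 0.4 grip 0.0
near t 3.92 pos [457.1  48.5  92.2] F [-0.1 -1.2  0.2] w -0.2 grip 0.0
touch True t 4.67 pos [456.8  48.6  72.3] F [ 1.3 -0.3  2.8] w -0.0 grip 1.3
```

Run:
```python
from h import *
hit=servo_line(S(-119,62,69.5),20,stop_force=5); show(f"press {hit}"); hold(0.15); show()
servo_line(S(-119,62,150),100); show("up")
command_gripper(24)
B=bar(0)
servo_line([B[0],B[1],150],150); 
servo_line(bar(0,2),60,stop_force=4); show("at bar")
command_gripper(5,20); show("gripped")
```

```text
press True t 4.91 pos [456.9  48.6  69.9] F [-1.4  0.4  9.3] w -0.1 grip 4.6
 t 5.06 pos [456.9  48.6  69.9] F [-1.1 -1.   9.4] w -0.0 grip 4.5
up t 6.02 pos [456.5  48.5 149.5] F [ 0.2 -0.6  0.6] w 0.1 grip 0.0
at bar t 7.97 pos [431.1  -9.2  98.2] F [0.2 0.7 1. ] w 24.0 grip 0.0
gripped t 8.23 pos [431.2  -9.2  98.4] F [-0.1  0.2  3.8] w 9.1 grip 21.3
```

The key bottomed out at about 9 N and the bar is gripped with almost no side load. Next I'll swing the hood up along the arc.

Run:
```python
from h import *
for th in np.linspace(0,1.735,14)[1:]:
    servo_line(bar(th,2),70); s=read_state(); print(round(th,2),round(s["clock"],2),s["force"].round(1),round(s["width"],1),(s["eef_pos"]-bar(th,2)).round(1))
servo_line(bar(1.75,2),15,stop_force=3); show("stop")
command_gripper(26); P=bar(1.745); servo_line([P[0],P[1],290],120); show("clear")
import cv2
c=read_camera("scene"); cv2.imwrite("pics/s1.png",cv2.resize(c["image"][120:320,180:420,::-1],None,fx=3,fy=3))
```

```text
0.13 8.73 [ 0.2  0.7 -1. ] 9.3 [-0.   0.2 -0. ]
0.27 9.23 [-0.7  2.9 -0.1] 8.5 [-0.5  0.5 -0.2]
0.4 9.73 [-2.6  3.4  2. ] 9.2 [-0.9  0.8 -0. ]
0.53 10.23 [-4.3  6.   5.9] 9.2 [-1.7  1.3  0.1]
0.67 10.73 [-5.7  5.6  8.4] 8.9 [-1.9  1.4  0.3]
0.8 11.23 [-5.5  4.8  9.4] 8.9 [-1.1  1.   0.7]
0.93 11.73 [-3.8  3.  10.1] 8.8 [-0.1  0.2  0.9]
1.07 12.23 [-1.3  2.   6.3] 9.0 [ 0.5 -0.1  0.6]
1.2 12.73 [-0.7  0.8  5.2] 9.0 [ 0.3 -0.1  0.3]
1.33 13.23 [0.8 0.3 4.2] 8.7 [0.  0.1 0.1]
1.47 13.73 [0.8 1.1 1.5] 9.0 [-0.4  0.4 -0.4]
1.6 14.23 [ 2.2  1.8 -0.3] 9.0 [-0.   0.1 -0.1]
1.74 14.73 [0.8 1.7 1.3] 8.9 [ 0.1 -0.1 -0.1]
stop t 14.99 pos [ 633.6 -156.4  223.9] F [-1.6 -0.   5.6] w 8.8 grip 21.9
clear t 16.01 pos [ 632.8 -156.2  289.3] F [0.2 0.3 0.2] w 25.7 grip 0.0
```

View pics/s1.png

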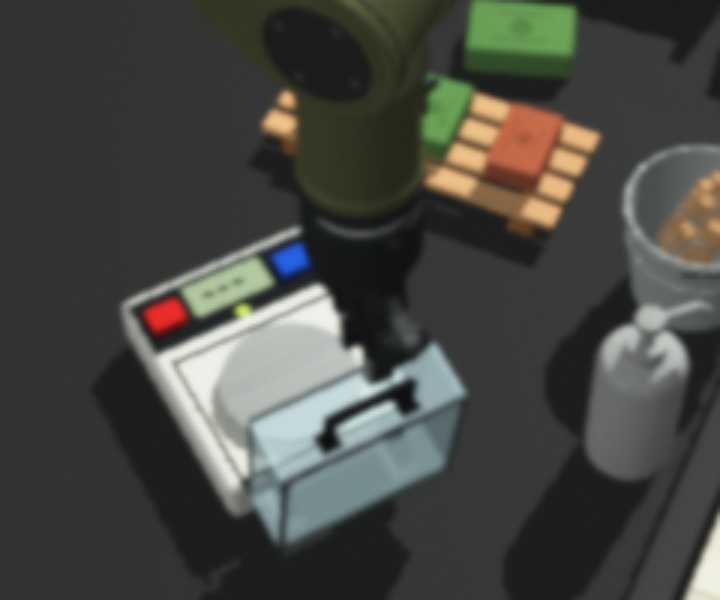

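The hood rests on its stop, the pan is clear and the bars are undisturbed. Next I'll pick up the green bar.

Run:
```python
from h import *
import cv2
move_ptp([496.7,258,170],down(4)); command_gripper(72); show("above")
servo_line([496.7,258,75],120); show()
hit=servo_line([496.7,258,37],40,stop_force=4); s=show(f"down {hit}")
if hit: raise SystemExit
command_gripper(45,30); show("grip")
c=read_camera("top"); cv2.imwrite("pics/t1.png",cv2.resize(c["image"][210:350,160:320,::-1],None,fx=4,fy=4))
servo_line([496.7,258,150],60); show("lift")
```

```text
above t 18.23 pos [496.8 257.9 170. ] F [ 0.1 -0.4  0.3] w 72.0 grip 0.0
 t 19.17 pos [497.1 258.3  75.5] F [ 0.7 -0.2  0.3] w 72.2 grip 0.0
down False t 20.27 pos [496.8 258.1  37.2] F [ 1.4 -0.3  0.5] w 71.9 grip 0.0
grip t 20.57 pos [496.9 258.1  37.4] F [-0.1 -0.6  3.6] w 51.6 grip 32.0
lift t 22.66 pos [496.5 257.9 149.7] F [-0.4  0.4 -0.9] w 51.0 grip 31.5
```

Run:
```python
from h import *
import cv2
servo_line(S(-25,0,160),200,ori=down(YAW+90)); show("above pan")
c=read_camera("scene"); cv2.imwrite("pics/s2.png",cv2.resize(c["image"][120:320,180:420,::-1],None,fx=3,fy=3))
servo_line(S(0,0,110),100)
servo_line(S(0,0,82),60); show("near")
hit=servo_line(S(0,0,73),10,stop_force=2.5); show(f"down {hit}")
```

```text
above pan t 24.38 pos [496.6 -55.9 160.1] F [-0.3  0.4 -1.6] w 51.7 grip 31.5
near t 25.76 pos [516.6 -71.3  81.8] F [-0.3  0.2 -0.8] w 51.5 grip 31.5
down True t 26.37 pos [516.7 -71.5  76.4] F [-0.1 -0.2  4.3] w 51.3 grip 32.2
```

View pics/s2.png

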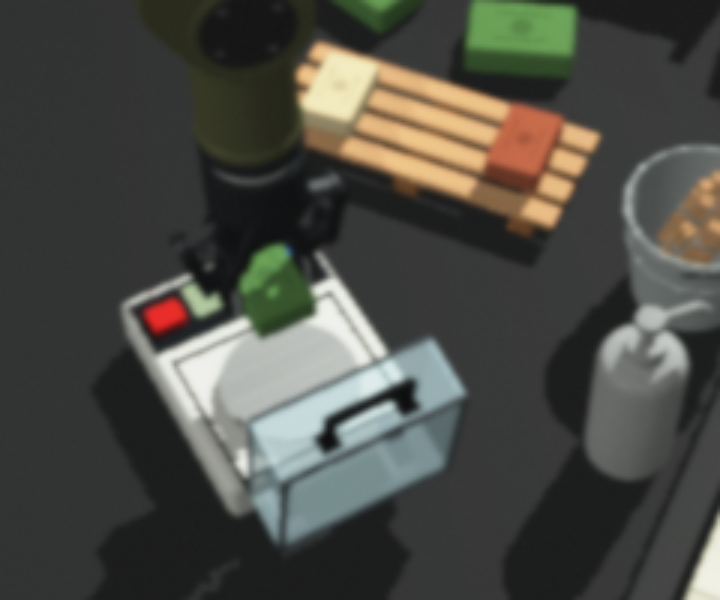

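The bar is level in the gripper and the neighbouring bars haven't moved. Contact came at TCP z 76.4 against 76.3 expected, so the bar is sitting flat on the pan. I'll release, retract and check the placing.

Run:
```python
from h import *
from vis import *
command_gripper(70); show("open")
servo_line(S(0,0,160),120); 
servo_line(S(-60,230,240),250,ori=down(YAW)); show("away")
command_gripper(24)
c=read_camera("top"); cv2.imwrite("pics/t2.png",cv2.resize(c["image"][220:350,260:420,::-1],None,fx=4,fy=4))
inv=lambda p: RS.inv().apply(p-O)
m=hsvmask(c,*COL["green"])
for b in blobs(m):
    p=onplane(c,cen(b),92)[0]
    if abs(inv(p)[:2]).max()<80:
        q=inv(onplane(c,b[:,0],92)); r=cv2.minAreaRect(q[:,:2].astype(np.float32)); print("bar",inv(p).round(1),r,q.min(0).round(1),q.max(0).round(1))
        mm=np.zeros_like(m); cv2.drawContours(mm,[b],-1,255,-1); d=depthpts(c,mm>0); print("z",np.percentile(d[:,2],[10,50,90]).round(1))
```

```text
open t 26.69 pos [516.  -71.7  75.6] F [0.8 0.2 0.5] w 69.9 grip 0.0
away t 29.26 pos [603.  149.  239.6] F [-0.3 -0.8  0.9] w 69.9 grip 0.0
bar [-4.   0.3 92. ] ((-3.0788192749023438, 0.3225517272949219), (49.28327941894531, 74.81920623779297), 89.87324523925781) [-40.5 -24.4  92. ] [34.3 24.9 92. ]
z [88.7 92.  94.9]
```

View pics/t2.png

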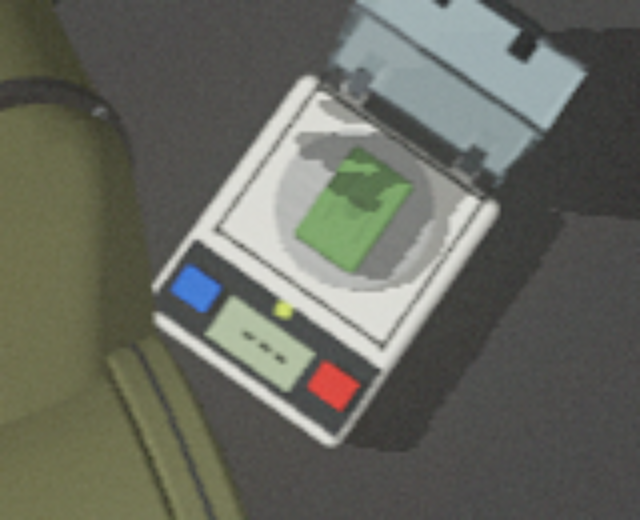

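Run:
```python
from h import *
from vis import *
c=read_camera("top"); inv=lambda p: (RS.inv().apply(p-O)).round(1)
print("keys")
for k in("blue","red"):
    for b in blobs(hsvmask(c,*COL[k])):
        p=inv(onplane(c,cen(b),64))[0]
        if abs(p[:2]).max()<170: print(k,p)
# pan outline, eyeballed edge points of the crop (x4, offset 260,220) -> circle fit
e=np.array([[275,205],[297,262],[330,283],[362,292],[410,278],[437,250],[448,215]])/4+[260,220]-.375
q=inv(onplane(c,e,67))[:,:2]; A=np.c_[2*q,np.ones(len(q))]; s=np.linalg.lstsq(A,(q**2).sum(1),rcond=None)[0]
print("pan",s[:2].round(1),np.sqrt(s[2]+s[0]**2+s[1]**2).round(1))
k=np.array([[357,148],[413,184],[350,273],[296,235]])/4+[260,220]-.375
print("bar corners",inv(onplane(c,k,92))[:,:2].tolist(), inv(onplane(c,k,92)).mean(0))
```

```text
keys
blue [-112.    60.4   64. ]
red [-112.   -59.4   64. ]
pan [ 6.4 -2.4] 62.7
bar corners [[34.4, 23.1], [36.1, -24.0], [-41.1, -23.4], [-41.1, 23.0]] [-2.925 -0.325 92.   ]
```

The keys come out exactly where they should be. The bar lies flat (top at z 92), about 3 mm forward of centre, squarely aligned, with at least 7 mm to the pan's edge at every corner. I'll leave it there and lower the hood.

Run:
```python
from h import *
P=bar(1.745)
servo_line([600,149,295],150); servo_line([P[0],P[1],295],200); 
hit=servo_line(bar(1.745,2),80,stop_force=4); show(f"at bar {hit}")
if hit: raise SystemExit
command_gripper(5,20); show("grip")
for th in np.linspace(1.745,0,14)[1:-1]:
    servo_line(bar(th,2),70); s=read_state(); print(round(th,2),round(s["clock"],2),s["force"].round(1),round(s["width"],1))
servo_line(bar(0.04,2),35); show("nearly")
hit=servo_line(bar(-0.01,2),15,stop_force=4); show(f"shut {hit}")
command_gripper(24); B=bar(0); servo_line([B[0],B[1],160],80); show("clear")
servo_line([420,200,250],200); show("away")
import cv2
c=read_camera("scene"); cv2.imwrite("pics/s3.png",cv2.resize(c["image"][120:320,180:420,::-1],None,fx=3,fy=3))
```

```text
at bar False t 33.09 pos [ 633.8 -156.3  224.6] F [-0.6 -1.3  1.2] w 24.1 grip 0.0
grip t 33.36 pos [ 633.7 -156.2  224.8] F [-0.4 -0.4  2.4] w 9.1 grip 21.0
1.61 33.86 [ 2.1 -1.3  4.8] 8.7
1.48 34.36 [ 0.8 -0.7  5.3] 9.0
1.34 34.86 [0.2 0.2 2.6] 9.0
1.21 35.36 [ 2.1  1.2 -1.2] 8.7
1.07 35.86 [ 1.5  0.9 -0. ] 8.8
0.94 36.36 [0.  1.3 0.4] 8.5
0.81 36.86 [0.4 0.8 1. ] 8.9
0.67 37.36 [ 0.5  0.8 -0.3] 9.1
0.54 37.86 [ 1.1 -0.6 -1.5] 9.0
0.4 38.36 [ 0.7 -1.2 -2. ] 9.0
0.27 38.86 [ 1.5 -2.5 -2.4] 9.1
0.13 39.36 [ 0.6 -1.5 -1.6] 9.2
nearly t 40.0 pos [432.3 -10.3 105. ] F [ 0.  -2.3 -1.2] w 9.0 grip 20.7
shut True t 40.48 pos [431.1  -9.4  98.9] F [-0.  -0.6  6.2] w 8.9 grip 21.3
clear t 41.69 pos [430.7  -9.2 159.7] F [0.1 0.6 0.2] w 24.0 grip 0.0
away t 42.98 pos [419.7 198.5 249.5] F [ 0.2  0.3 -0.4] w 24.3 grip 0.0
```

View pics/s3.png

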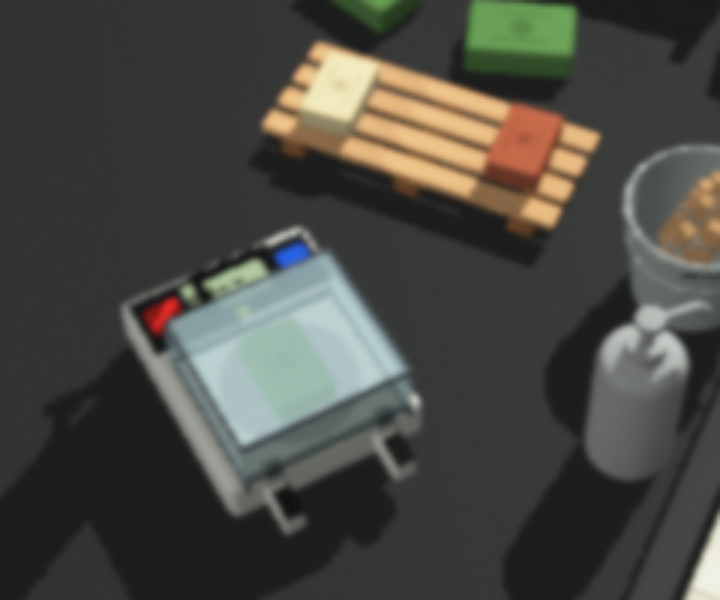

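The hood looks shut, with the bar visible under it and nothing else moved. I'll confirm the hood's height by depth and then hand in.

Run:
```python
from h import *
from vis import *
def med(c,x):
    v,u=np.mgrid[:480,:640]; P=np.asarray(c["position"])+ray(c,np.c_[u.ravel(),v.ravel()])*c["range_z"].ravel()[:,None]
    q=RS.inv().apply(P-O); s=(abs(q[:,0]-x)<12)&(abs(q[:,1])<50)&(q[:,2]>105); return round(float(np.median(q[s,2])),1)
n=read_camera("scene"); o=dict(np.load("scene0.npz"))
r=[(med(o,x),med(n,x)) for x in(-50,0,50)]; print(r)
if max(abs(a-b) for a,b in r)<1.5: print(close_job())
```

```text
[(114.1, 114.0), (113.8, 113.9), (113.8, 113.9)]
the job is handed in; nothing more can be done
None
```

The job is handed in: the balance was zeroed with the hood down, and the green bar lies flat on the pan about 3 mm off centre with no overhang. The hood is fully shut over it, and nothing else was seen to move.

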